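# Charge the polishing bowl with the press's drop cup

## Task

The drop cup under the chute of the hand press holds two freshly punched aluminium blanks that go into the vibratory polishing bowl. Pull the cup clear of the chute by its ear and let go of it standing on the mat, then take it by the grip on top without squeezing the release tab yet, hold it upright over the bowl with its bottom close to the height of the rim so that the blanks are not dented, and squeeze the tab until the bottom swings open and both blanks fall in. Stand the empty cup, closed and upright, back on the mat clear of the chute, and leave the other tools where they are.

Things in the scene. Friction and masses are not known exactly. Their poses are not given: they have to be found in the camera images.
- cup: Square sheet-steel drop cup, 70 x 70 mm, rim 75 mm high, 0.30 kg empty, 0.37 kg loaded. Origin: centre of its underside, z up; a pull ear points to its -x, +x faces the press. A steel bail (straps on its y sides) carries a grip over the mouth, 138 mm high. Chute and press bar a gripper from that grip until the cup is about 80 mm farther out along its -x. It slides easily on the mat.
- cup_ear (a point): Point on the pull ear, 80 mm from the cup's axis along its -x, 37 mm above its underside. The ear is an upright plate 8 mm thick (along the cup's y), 30 mm high (22 to 52 mm above the underside), from the cup's wall (35 mm) to 97 mm from its axis.
- cup_grip (a point): Middle of the grip, on the cup's axis 125 mm above its underside: an upright fixed grip plate (-x side, 112 to 138 mm high) and the release tab's round bar, 12 mm thick (+x side, at 125 mm height), both parallel to the cup's y and 58 mm long. 46 mm over their outer faces, to be pinched along the cup's x (faces at +-23 mm). The load hangs right below.
- tab (a joint): Angle of the sprung release tab, pivoted 40 mm below its bar: 0 (bottom closed) to 0.35 rad (bar 14 mm nearer the grip plate, bottom open). Its bar starts to move at a squeeze of 11 to 14 N and is fully in at 20 N: a grip of 8 to 9 N (or fingers 45 to 46 mm apart) carries the cup closed; 30 N or more (or fingers closed to 33 mm) opens it; let off, it springs back. Squeezing shifts the cup 7 mm along x.
- flap (a joint): Angle of the hinged bottom: 0 closed, 1.3 rad hanging open. Linked to the tab: 3.7 times its angle, so every mm of squeeze opens a gap of 6 mm; it closes as the tab springs back. It hinges at the cup's +x lower edge and reaches 60 mm below the underside when open; closed, it lies 3 mm inside the walls' lower edge.
- cup_floor (a point): Centre of the cup's underside (same point as the cup's origin).
- blank0: Aluminium disc 58 mm in diameter, 5 mm thick, about 36 g, lying flat on the cup's bottom at the start. Origin: centre of one face.
- blank1: Second aluminium disc, like the first, lying on top of it. Origin: centre of one face.
- bowl: Vibratory polishing bowl, fixed: a round grey tub on springs over a motor foot, 280 mm wide, rim 170 mm high, lid off. Origin: on its axis at bench height. Ring channel: tub's inner radius 130 mm at the rim, 100 mm at the floor (86 mm high); column radius 40 mm at its foot, 20 mm at its top (144 mm high), then a rod of 5 mm radius to 194 mm. Mid-channel is 75 mm from the axis.
- bowl_rim (a point): Centre of the bowl's mouth, at rim height, 170 mm above the bench.
- press: Hand-lever blanking press, 430 mm high without its lever, fixed; a green C-frame with a steel bed 199 mm high. Origin: at bench height, z up; its front looks along its -x. Its sheet chute, 66 mm wide, comes down from under the bed to the mouth of the cup.
- chute_lip (a point): Middle of the chute's lower lip, 155 mm in front of the press's origin (-x), 87 mm high; the chute rises towards +x. The cup starts with its centre about 25 mm farther out than the lip.
- mat: Yellow-green bench mat, 320 mm (its x, pointing to the press) x 340 mm (its y), 2 mm thick, fixed, in front of the press. Origin: centre of its underside.
- pliers: Pliers with black handles, 160 mm long, lying at one edge of the mat, 14 mm high. Leave alone.
- file: Hand file with a wooden handle, 215 mm long, lying at the edge of the mat nearest to the robot, 24 mm high. Leave alone.
- saw: Piercing saw, steel frame with wooden handle, 245 x 140 mm, lying on the bench, 28 mm high. Leave alone.
- mallet: Mallet, cork-brown head 85 x 48 mm, 225 mm long, lying on the bench. Leave alone.
- scrap_tin: Plain open square steel tin, 80 x 80 x 70 mm high, no ear or grip, standing on the bench. Leave alone.
Mind the look-alikes: they are no part of the job. Leave any pink or turquoise look-alike of the blank1 alone.

How it is judged (in metres and radians):
On the way, in this order (a step that is already met when the one before it is completed fails the run):
1. the loaded cup stands upright on the mat, clear of the chute (its centre at least 80 mm out from the chute's lip) and let go (horizontal distance between cup and chute_lip above 0.08 m and angle between cup's own z axis and vertical below 0.1 rad and height (world z) of cup_floor below 0.007 m and contact force between the fingers and cup below 0.05 N and linear speed of cup below 0.05 m/s and distance between each of blank0, blank1 and cup_floor below 0.05 m), for 0.1 s.
2. the cup is held upright over the bowl, its bottom no more than 40 mm above the rim, and the bottom is swung open with the tab (horizontal distance between cup_floor and bowl_rim below 0.115 m and z of cup_floor in the frame of bowl_rim between -0.06 and 0.04 m and angle between cup's own z axis and vertical below 0.35 rad and value of joint flap above 0.7 rad), for 0.05 s.
At the end, for the whole second after the job is handed in: Both blanks lie at rest in the polishing bowl, below its rim; the empty cup stands upright (within 6 degrees) and at rest on the mat (its centre over the mat), closed, its centre at least 60 mm from the chute's lip, let go of. The other tools have moved less than 30 mm (horizontal distance between each of blank0, blank1 and bowl below 0.13 m and height (world z) of blank0 between 0.08 and 0.165 m and linear speed of each of blank0, blank1 below 0.05 m/s and height (world z) of blank1 between 0.08 and 0.165 m and x of cup in the frame of mat between -0.16 and 0.16 m and y of cup in the frame of mat between -0.17 and 0.17 m and height (world z) of cup_floor below 0.007 m and angle between cup's own z axis and vertical below 0.1 rad and horizontal distance between cup and chute_lip above 0.06 m and value of joint flap below 0.1 rad and linear speed of cup below 0.03 m/s); the robot touches nothing.
It fails at once if the bottom opened with blanks in the cup while it is more than 40 mm above the height of the rim (value of joint flap above 0.3 rad and z of cup_floor in the frame of bowl_rim above 0.04 m and distance between any of blank0, blank1 and cup_floor below 0.05 m).
It fails at once if the cup tipped by more than 35 degrees (angle between cup's own z axis and vertical above 0.61 rad).
It fails at once if one of the other tools (pliers, file, saw, mallet, scrap tin) pushed more than 30 mm (distance of any of pliers, file, saw, mallet, scrap_tin from where it was at the start of the episode above 0.03 m).
It also fails if it takes over 72 s, if anything falls off the work surface, if the arm or the gripper's body presses on something with over 40 N, if the wrist force passes 120 N, or if a joint passes its speed limit or range.

## Robot

A 6-joint arm with a two-finger parallel gripper is mounted at the origin on the work surface. World frame = base frame: x ahead of the robot, y to its left, z up, the work surface at z = 0. Lengths are in mm, angles in rad, forces in N, time in s.
With the tool pointing down it reaches from about 275 to 975 mm from the base axis. Payload 8.4 kg.
Tool frame: the origin (TCP) lies at the very end of the fingers, on their centre line; the grasp point (between the pads) lies 19 mm behind it; y points along the fingers, z is the direction in which the jaws open and shut, and the axes are right-handed (so a half turn about y gives the same grasp; the last joint's range is limited). The gripper opens to 92 mm and grips with 3 to 60 N. Pads are 20 mm wide; open, the fingers measure 128 mm over their backs; the gripper's body (75 mm by 189 mm) begins 69 mm behind the grasp point.
Start: joints at [1.325, 0.353, 1.633, -0, 1.155, -0.002], TCP at [150.868, 606.52, 214.583] pointing down, gripper open.
Joint ranges: [-2.63, 2.63], [-0.92, 2.1], [0.06, 2.66], [-1.3, 4.44], [0, 2.69], [-3.02, 3.02]. Speed limits (rad/s): [2.22, 2.22, 2.79, 3.14, 3.14, 3.14].

## Interface

Orientations are given as a 3x3 rotation matrix whose columns are the frame's x, y, z axes.
In Python, from cell import get_obs, read_camera, close_job gives the robot as it stands.
- The arm moves only by the shell command python3 -m jog 'ROWS' [FORCE]. ROWS is JSON, a list of rows, each a list of 7 numbers: the gripper's target within -1 to 1 (fully open at 1, half-way at 0, shut at -1), then the shift along the world's x, y, z in m, then the turn, a rotation vector about the world's x, y, z in degrees. In form: [[fingers, tx, ty, tz, ax, ay, az], ...]. A call has exactly 8 rows; each row shifts and turns the pose as measured when the row begins; what a row does not reach is not made up. A row lasts 1/12 s, in which the tool goes at most 41.7 mm and 7.16 degrees, less where a joint would pass 70% of its speed; a pose out of reach is approached as far as the arm can. A call is refused whole if a number of a shift passes 0.0417 or a number of a turn 7.16, either way. A call with a gripper value outside its range is refused whole. The fingers move at their own pace and stop on an object; FORCE is the grip in N (left out, the last holds). Time passes only in rows, so rows that do not move let the fingers close, or fill a call up. It gives the time, the measured TCP pose, the force and the opening at its end, in the units of the state.
- get_obs(): the state, without advancing time (a new reading comes with each control period).
- read_camera(name): name is "scene" or "top" or "wrist"; returns a dict with "color" (400x640x3 uint8, blue, green, red), "z_map" (400x640 float32, mm along the optical axis (not along the pixel's ray), 0 where there is no reading), "fx", "fy", "cx", "cy" (pixels), "k1" (the pictures are not rectified: a ray, as slopes to the right and down, at radius r is drawn at 1 + k1 r^2 times it, then the intrinsics apply), "world_to_cam" (4x4, takes a point from world to camera coordinates). Camera axes: x right, y down, z forward; pixel columns grow to the right and rows downward; lengths in mm; the calibration is good to about 2 mm. A picture is of the moment at which its call begins.
- close_job(): hands the job in, once; it reports no verdict.
The state is a dict: "clock": time; "qpos": joint angles; "joint_velocities": joint speeds; "joint_torque": joint torques, N m; "tcp_pos": TCP position; "tcp_rot": TCP orientation; "force": force on the tool from outside, world axes, zero at the start; "wrist_torque": the same for the moment, N m; "grip_width": finger opening in mm.
Only numpy, scipy, OpenCV 4.12 (cv2) and the standard library are available. Lean on these libraries where they do the work, as an engineer would, in place of code of your own. Each camera call takes 0.05 s, during which the arm holds its last target. There are 200 camera calls.

## Working session

There is one attempt and no reset: what is moved stays moved. The work goes in short steps, Python scripts to look and compute and a shell command to move; the robot and the scene stay as the last step left them, time stands still between calls to the robot, and variables do not carry over. Pictures are saved under pics/ and viewed, about 8 in all and at most 12, crops included, and the job is handed in when it is done.

```bash
ls; mkdir -p pics; cat > h.py <<'E'
import numpy as np, cv2
from cell import get_obs, read_camera, close_job
def pts(c):
    "world point per pixel from z_map (nan where no reading)"
    h,w=c["z_map"].shape; v,u=np.mgrid[0:h,0:w].astype(float)
    K=np.array([[c["fx"],0,c["cx"]],[0,c["fy"],c["cy"]],[0,0,1.]])
    n=cv2.undistortPoints(np.stack([u,v],-1).reshape(-1,1,2),K,np.array([c["k1"],0,0,0.])).reshape(h,w,2)
    z=np.where(c["z_map"]>0,c["z_map"],np.nan)
    P=np.dstack([n[...,0]*z,n[...,1]*z,z]); T=np.linalg.inv(c["world_to_cam"])
    return P@T[:3,:3].T+T[:3,3]
E
python3 - <<'E'
from h import *
o=get_obs(); print({k:np.round(v,3).tolist() for k,v in o.items()})
for n in("scene","top"):
    c=read_camera(n); cv2.imwrite(f"pics/{n}0.png",c["color"]); np.savez(f"{n}0.npz",**c)
    print(n,np.linalg.inv(c["world_to_cam"]).round(2).tolist(),c["fx"],(c["z_map"]>0).mean())
E
```

```text
pics
{'clock': 0.0, 'qpos': [1.325, 0.354, 1.634, -0.0, 1.155, -0.002], 'joint_velocities': [-0.001, 0.003, 0.002, -0.001, 0.001, 0.001], 'joint_torque': [0.005, -59.385, -33.423, 0.07, 0.023, -0.0], 'tcp_pos': [150.742, 606.054, 213.861], 'tcp_rot': [[0.97, -0.0, 0.241], [-0.241, -0.001, 0.97], [0.0, -1.0, -0.001]], 'force': [0.856, 0.125, 0.291], 'wrist_torque': [0.041, -0.019, -0.003], 'grip_width': 92.126}
scene [[0.87, 0.31, -0.38, 1091.08], [0.49, -0.52, 0.7, -934.77], [0.02, -0.8, -0.6, 980.13], [0.0, 0.0, 0.0, 1.0]] 422.1430412253248 0.957453125
top [[-0.01, -1.0, 0.05, 459.0], [-1.0, 0.01, 0.02, 34.17], [-0.02, -0.05, -1.0, 1491.88], [0.0, 0.0, 0.0, 1.0]] 520.3440279661337 0.99617578125
```

View pics/scene0.png

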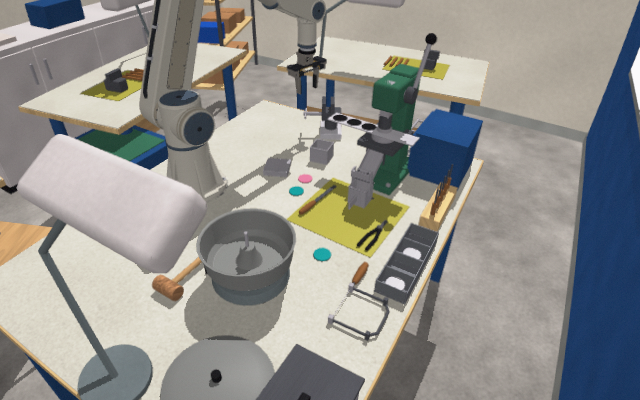

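View pics/top0.png

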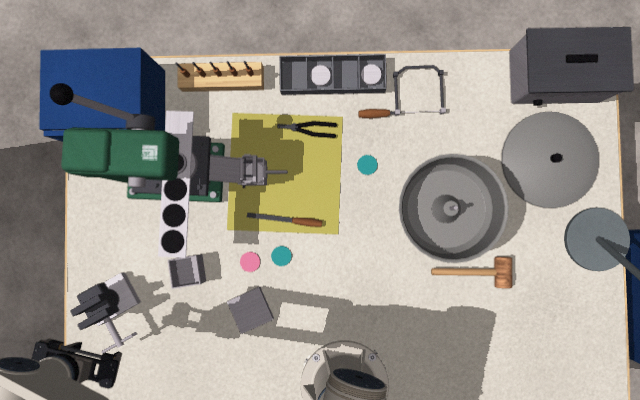

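The top view shows the cup on the mat at about (255,170), with its ear pointing right to (285,172) and the press to its left. Things that could be taken for the cup are the scrap tin (186,270) and the dark box (250,310). For the blanks they are the pink disc (250,262), the turquoise ones (282,256) and (367,164), and the white discs in the tray. I choose the object on the mat with the ear and bail, and check it in a close crop.

```bash
python3 - <<'E'
from h import *
c=dict(np.load("top0.npz")); P=pts(c); im=c["color"]
cv2.imwrite("pics/crop1.png",cv2.resize(im[130:215,200:310],None,fx=7,fy=7,interpolation=cv2.INTER_CUBIC))
hsv=cv2.cvtColor(im,cv2.COLOR_BGR2HSV)
m=cv2.inRange(hsv,(22,100,40),(35,255,255)); n,l,s,_=cv2.connectedComponentsWithStats(cv2.morphologyEx(m,cv2.MORPH_CLOSE,np.ones((15,15))))
i=1+s[1:,4].argmax(); Q=P[(l==i)]; Q=Q[(Q[:,2]<20)]
r=cv2.minAreaRect(Q[:,:2].astype(np.float32)); print("mat",r,np.nanmedian(Q[:,2]),cv2.boxPoints(r).round())
def lst(u0,u1,v0,v1,z0,z1):
    S=P[v0:v1,u0:u1].reshape(-1,3); S=S[(S[:,2]>z0)&(S[:,2]<z1)]
    return S
for a in[(268,300,160,185,30,65),(235,275,150,190,66,84),(235,275,150,190,115,150)]:
    S=lst(*a); print(a,len(S)); 
    if len(S)>3:
        r=cv2.minAreaRect(S[:,:2].astype(np.float32)); print(r,S.min(0).round(),S.max(0).round(),np.median(S,0).round(1))
print("z map"); print(P[156:188:2,238:292:3,2].round().astype(int))
# bowl rim
S=P[140:270,390:520]; S=S[(S[...,2]>160)&(S[...,2]<180)]
print("bowl",len(S),cv2.minEnclosingCircle(S[:,:2].astype(np.float32)),np.median(S[:,2]))
E
```

```text
mat ((605.6346435546875, 161.38134765625), (319.3257751464844, 339.37274169921875), 86.9237289428711) 1.5854861734137558 [[428.  11.]
 [767.  -7.]
 [784. 312.]
 [445. 330.]]
(268, 300, 160, 185, 30, 65) 57
((602.0344848632812, 177.3114471435547), (52.263221740722656, 6.292043209075928), 88.63363647460938) [599. 151.  32.] [605. 204.  60.] [601.8 177.9  52. ]
(235, 275, 150, 190, 66, 84) 105
((602.5418701171875, 246.48858642578125), (71.96968078613281, 74.14749908447266), 89.22080993652344) [565. 210.  67.] [640. 283.  84.] [603.7 215.   76.1]
(235, 275, 150, 190, 115, 150) 327
((602.6464233398438, 248.13714599609375), (75.3121337890625, 57.69176483154297), 10.247204780578613) [565. 225. 118.] [641. 283. 146.] [603.2 244.4 133.7]
z map
[[ -1  -1 136 135 140 138 132  -1   4  -1   7   3   3   6  -4  -3   0   3]
 [109  73  87  86  79 137 132  78  75   2   4  11   4   3   1   1  -2   1]
 [ 87 135  91  50  55 140 131  60  54  45   1   2  -2   1   7  -2  -1  -3]
 [ 91 133 129 131 129 140 131   1   6  37  -4   0   1   1   0   0   5  -1]
 [ 96 138 105   5   9 142 127   9   9  40   0  -3   1  
[... 235 characters left out ...]
   0   4]
 [ 97 127 110  13  17 136 135  12  19  57  51  47  58  52  55  55  50   2]
 [ 90 132 104  18  18 140 132  17  16  56  -5  -2  -5   3  -2  -1  -2  -1]
 [ 94 131 130 127 132 142 131  16  22  61  -2   3  -4   8   0   3  -3  -4]
 [ 93 134 107  15  15 140 124  14  16  44   6   0  -3   3   5   0   0   7]
 [ 91  37  92   5  16 137 131  19  12  35   5   0   0   4  -3   5   6  -1]
 [113  40 140 139 140 139 129  13   7  34   0   4  -1  -3   2   2   6  -3]
 [ 76  81  93 105 109  88  77  73  72  43   6  -1   0   4   6   3  -4   2]
 [  3   0  15   0   0   2   1   1   2  -4   6   1   1   1   3   8   0   2]]
bowl 1430 ((492.0457763671875, -280.6330261230469), 139.7950897216797) 167.83596936681624
```

View pics/crop1.png

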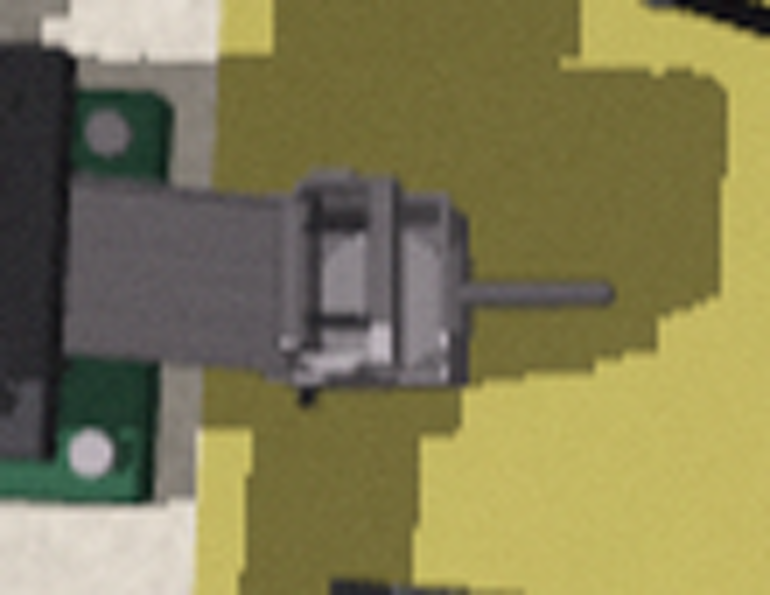

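The crop confirms the cup: ear to the right, bail and grip plate on top, chute lip at its left edge. The measurements agree with the given sizes:
- **Mat:** 319 x 339 mm.
- **Ear:** top at z 52, tip at y = 151.
- **Cup:** centre about (602.5, 248), with its +x along world +y.
- **Bowl:** centre (492, -281), radius 140, rim at 168.

I'll approach the ear with the jaws along world x, keeping clear of the press strip.

```bash
python3 -m jog '[[1,0.012,-0.039,0,0,0,-7],[1,0.012,-0.039,0,0,0,-7],[1,0.012,-0.039,0,0,0,-7],[1,0.012,-0.039,0,0,0,-7],[1,0.012,-0.039,0,0,0,-7],[1,0.012,-0.039,0,0,0,-7],[1,0.012,-0.039,0,0,0,-7],[1,0.012,-0.039,0,0,0,-7]]' 30
python3 -m jog '[[1,0.038,-0.015,0,0,0,-7],[1,0.038,-0.015,0,0,0,-7],[1,0.038,-0.015,0,0,0,-7],[1,0.038,-0.015,0,0,0,0],[1,0.038,-0.015,0,0,0,0],[1,0.038,-0.015,0,0,0,0],[1,0.038,-0.015,0,0,0,0],[1,0.038,-0.015,0,0,0,0]]'
```

```text
clock: 0.77
tcp_pos: [243.6, 290.8, 209.6]
tcp_rot: [[0.325, -0.002, 0.946], [-0.946, -0.001, 0.325], [0.001, -1.0, -0.002]]
force: [1.7, 0.0, 0.9]
grip_width: 91.8
clock: 1.43
tcp_pos: [547.4, 156.5, 208.9]
tcp_rot: [[-0.057, -0.006, 0.998], [-0.998, -0.001, -0.057], [0.001, -1.0, -0.006]]
force: [0.2, 1.4, -0.0]
grip_width: 92.2
```

```bash
python3 -m jog '[[1,0.027,0.003,-0.02,0,0.3,1],[1,0.027,0.003,-0.03,0,0,1],[1,0,0,-0.035,0,0,0],[1,0,0,-0.035,0,0,0],[1,0,0,-0.025,0,0,0],[1,0,0,-0.015,0,0,0],[1,0,0,0,0,0,0],[1,0,0,0,0,0,0]]'
python3 - <<'E'
from h import *
c=read_camera("wrist"); cv2.imwrite("pics/w1.png",c["color"]); print(get_obs()["tcp_pos"])
E
```

```text
clock: 2.1
tcp_pos: [612.4, 156.3, 40.1]
tcp_rot: [[-0.028, -0.007, 1.0], [-1.0, -0.001, -0.028], [0.001, -1.0, -0.007]]
force: [-0.3, -0.5, -0.2]
grip_width: 92.2
[612.22866474 156.26448637  40.3904256 ]
```

View pics/w1.png

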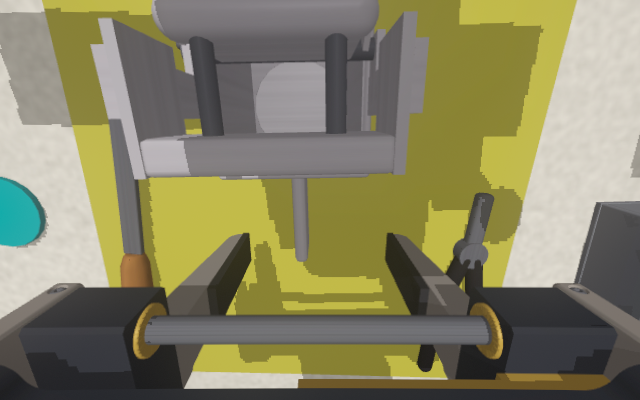

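The wrist view shows the ear plate at (300,215), tip at (302,258), between the fingertips (248,235) and (388,235). It sits about 10 mm towards -x of the middle, as measured. I'll shift, lower and close.

```bash
python3 -m jog '[[1,-0.01,0.006,-0.012,0,0,0],[1,0,0.001,-0.006,0,0,0],[1,0,0,0,0,0,0],[-1,0,0,0,0,0,0],[-1,0,0,0,0,0,0],[-1,0,0,0,0,0,0],[-1,0,0,0,0,0,0],[-1,0,0,0,0,0,0]]' 30
python3 -m jog '[[-1,0,0,0,0,0,0],[-1,0,0,0,0,0,0],[-1,0,0,0,0,0,0],[-1,0,0,0,0,0,0],[-1,0,0,0,0,0,0],[-1,0,0,0,0,0,0],[-1,0,0,0,0,0,0],[-1,0,0,0,0,0,0]]'
```

```text
clock: 2.82
tcp_pos: [608.8, 164.6, 31.0]
tcp_rot: [[-0.028, 0.006, 1.0], [-1.0, 0.002, -0.028], [-0.002, -1.0, 0.006]]
force: [0.5, -0.4, -0.1]
grip_width: 60.6
clock: 3.48
tcp_pos: [608.3, 164.2, 31.3]
tcp_rot: [[-0.028, 0.005, 1.0], [-1.0, 0.002, -0.028], [-0.002, -1.0, 0.005]]
force: [-4.8, 0.5, 4.0]
grip_width: 8.0
```

Gripped at 8.0 mm, the ear's thickness. Pull along -y.

```bash
python3 -m jog '[[-1,0,-0.008,0,0,0,0],[-1,0,-0.014,0,0,0,0],[-1,0,-0.016,0,0,0,0],[-1,0,-0.016,0,0,0,0],[-1,0,-0.016,0,0,0,0],[-1,0,-0.016,0,0,0,0],[-1,0,-0.016,0,0,0,0],[-1,0,-0.010,0,0,0,0]]'
python3 -m jog '[[-1,0,-0.004,0,0,0,0],[-1,0,0,0,0,0,0],[1,0,0,0,0,0,0],[1,0,0,0,0,0,0],[1,0,0,0,0,0,0],[1,0,0,0,0,0,0],[1,0,0,0,0,0,0],[1,0,0,0,0,0,0]]'
python3 - <<'E'
from h import *
c=read_camera("top"); cv2.imwrite("pics/top1.png",cv2.resize(c["color"][110:240,200:400],None,fx=4,fy=4)); np.savez("top1.npz",**c); print(get_obs()["tcp_pos"])
E
```

```text
clock: 4.15
tcp_pos: [608.0, 49.3, 31.2]
tcp_rot: [[-0.026, 0.006, 1.0], [-1.0, 0.005, -0.026], [-0.005, -1.0, 0.006]]
force: [0.8, 2.0, -0.5]
grip_width: 7.6
clock: 4.82
tcp_pos: [608.4, 44.3, 31.2]
tcp_rot: [[-0.026, 0.007, 1.0], [-1.0, 0.005, -0.026], [-0.005, -1.0, 0.007]]
force: [0.0, -0.2, -0.2]
grip_width: 45.5
[608.41121892  44.25210712  31.26419132]
```

View pics/top1.png

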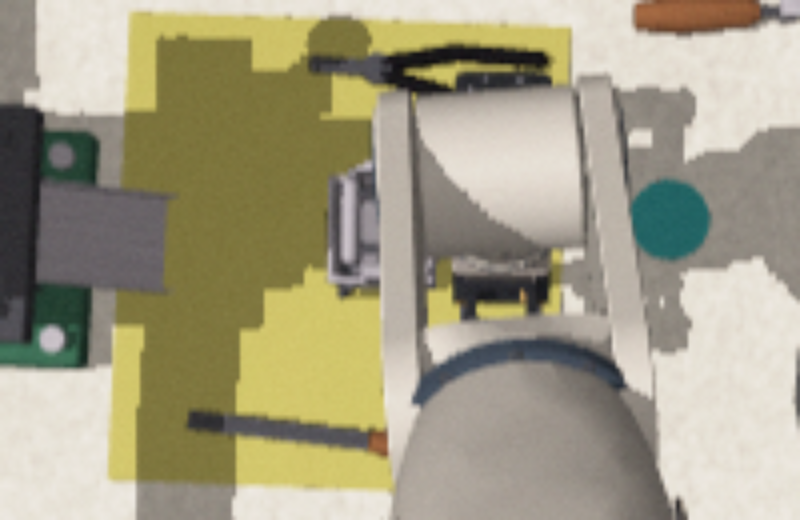

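The cup stands clear of the chute: lip at crop (168,240), cup's near edge at (330,240). The fingers are open. Next I raise the tool, turn the jaws to world y and measure the cup.

```bash
python3 -m jog '[[1,0,0,0.02,0,0,0],[1,0,0,0.035,0,0,0],[1,0,0,0.04,0,0,0],[1,0,0,0.04,0,0,0],[1,0,0,0.04,0,0,-7],[1,-0.02,0,0.03,0,0,-7],[1,-0.02,0,0.01,0,0,-7],[1,-0.04,0,0,0,0,-7]]'
python3 -m jog '[[1,-0.04,0,0,0,0,-7],[1,-0.04,0,0,0,0,-7],[1,-0.04,0,0,0,0,-7],[1,-0.04,0,0,0,0,-7],[1,0,0,0,0,0,-7],[1,0,0,0,0,0,-7],[1,0,0,0,0,0,-7],[1,0,0,0,0,0,-7]]'
python3 - <<'E'
from h import *
c=read_camera("top"); np.savez("top2.npz",**c); P=pts(c); P0=pts(dict(np.load("top0.npz")))
cv2.imwrite("pics/top2.png",cv2.resize(c["color"][110:240,200:400],None,fx=4,fy=4))
S=P.reshape(-1,3); S=S[(abs(S[:,0]-606)<50)&(S[:,1]>10)&(S[:,1]<190)]
for n,z0,z1 in(("ear",40,60),("rim",66,84),("grip",115,150)):
    A=S[(S[:,2]>z0)&(S[:,2]<z1)]
    if n=="ear":A=A[A[:,1]<85]
    print(n,len(A),cv2.minAreaRect(A[:,:2].astype(np.float32)),A.min(0).round(),A.max(0).round())
    if n=="ear":print(np.polyfit(A[:,1],A[:,0],1))
A=S[(S[:,2]>115)]; h,e=np.histogram(A[:,1],bins=np.arange(80,180,3)); print(list(zip(e,h)))
print("lip/obs",get_obs()["tcp_rot"].round(2),get_obs()["qpos"])
E
```

```text
clock: 5.53
tcp_pos: [527.9, 45.5, 253.8]
tcp_rot: [[-0.5, 0.009, 0.866], [-0.866, 0.008, -0.5], [-0.011, -1.0, 0.004]]
force: [-0.6, 0.4, 0.6]
grip_width: 92.2
clock: 6.2
tcp_pos: [352.8, 45.4, 255.3]
tcp_rot: [[-0.999, 0.016, 0.048], [-0.048, -0.005, -0.999], [-0.015, -1.0, 0.006]]
force: [0.8, 0.6, 0.3]
grip_width: 91.6
ear 59 ((608.5062255859375, 56.96555709838867), (52.996971130371094, 6.542255401611328), 88.83915710449219) [605.  30.  41.] [612.  83.  59.]
[1.65830344e-02 6.07616888e+02]
rim 156 ((609.3570556640625, 126.2988052368164), (71.8177719116211, 80.51282501220703), 89.43560791015625) [569.  90.  66.] [650. 162.  84.]
grip 305 ((610.8312377929688, 126.7480697631836), (46.112342834472656, 75.04419708251953), 88.93822479248047) [573. 103. 115.] [648. 150. 147.]
[(np.int64(80), np.int64(0)), (np.int64(83), np.int64(0)), (np.int64(86), np.int64(0)), (np.int64(89), np.int64(0)), (np.int64(92), np.int64(0)), (np.int64(95), np.int64(0)), (np.int64(98), np.int64(0)), (np.int64(101), np.int64(17)), (np.int64(104), np.int64(38)), (np.int64(107), np.int64(28)), (np.int64(110), np.int64(27)), (np.int64(113), np.int64(8)), (np.int64(116), np.int64(9)), (np.int64(119), np.int64(11)), (np.int64(122), np.int64(12)), (np.int64(125), np.int64(14)), (np.int64(128), np.int64(11)), (np.int64(131), np.int64(13)), (np.int64(134), np.int64(10)), (np.int64(137), np.int64(23)), (np.int64(140), np.int64(23)), (np.int64(143), np.int64(26)), (np.int64(146), np.int64(22)), (np.int64(149), np.int64(13)), (np.int64(152), np.int64(0)), (np.int64(155), np.int64(0)), (np.int64(158), np.int64(0)), (np.int64(161), np.int64(0)), (np.int64(164), np.int64(0)), (np.int64(167), np.int64(0)), (np.int64(170), np.int64(0)), (np.int64(173), np.int64(0)), (np.int64(176), np.int64(0))]
lip/obs [[-1.    0.02  0.04]
 [-0.04 -0.01 -1.  ]
 [-0.02 -1.    0.01]] [ 0.13113538 -0.15021147  2.10876126 -0.0078347   1.16851134  1.6661673 ]
```

View pics/top2.png

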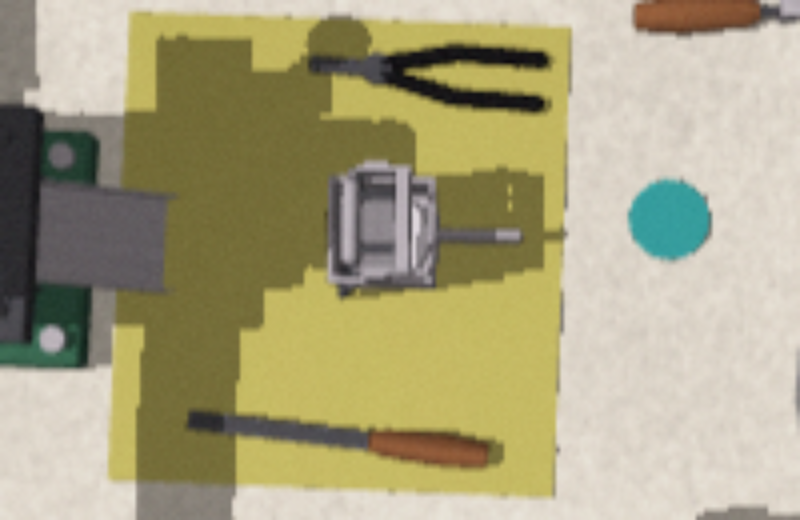

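The cup is centred at (609.6, 126.7), yaw 1° off world y. The grip faces are at y 103.5 and 150, i.e. 46 mm as specified. I'll move above the grip.

```bash
python3 -m jog '[[1,0.037,0.0115,0,0.2,0.5,-2],[1,0.037,0.0115,0,0.1,0.4,-1.7],[1,0.037,0.0115,-0.01,0,0,0],[1,0.037,0.0115,-0.01,0,0,0],[1,0.037,0.0115,-0.01,0,0,0],[1,0.037,0.0115,-0.01,0,0,0],[1,0.022,0.008,-0.01,0,0,0],[1,0,0,0,0,0,0]]' 8.5
python3 -m jog '[[1,0,0,0,0,0,0],[1,0,0,0,0,0,0],[1,0,0,0,0,0,0],[1,0,0,0,0,0,0],[1,0,0,0,0,0,0],[1,0,0,0,0,0,0],[1,0,0,0,0,0,0],[1,0,0,0,0,0,0]]'
```

```text
clock: 6.92
tcp_pos: [605.9, 126.6, 202.8]
tcp_rot: [[-1.0, 0.004, -0.004], [0.004, 0.001, -1.0], [-0.004, -1.0, -0.001]]
force: [-1.0, -0.7, -1.1]
grip_width: 92.0
clock: 7.58
tcp_pos: [602.5, 125.6, 204.3]
tcp_rot: [[-1.0, 0.003, 0.003], [-0.003, 0.0, -1.0], [-0.003, -1.0, -0.0]]
force: [0.3, -0.0, -0.2]
grip_width: 91.9
```

```bash
python3 -m jog '[[1,0.005,0.001,-0.02,0,0,-0.5],[1,0.003,0,-0.02,0,0,0],[1,0,0,-0.02,0,0,0],[1,0,0,-0.016,0,0,0],[1,0,0,-0.01,0,0,0],[1,0,0,-0.005,0,0,0],[1,0,0,0,0,0,0],[1,0,0,0,0,0,0]]' 8.5
```

```text
clock: 8.25
tcp_pos: [612.3, 126.6, 114.0]
tcp_rot: [[-1.0, 0.011, -0.006], [0.006, 0.002, -1.0], [-0.011, -1.0, -0.002]]
force: [0.3, -0.4, -1.1]
grip_width: 92.3
```

```bash
python3 - <<'E'
from h import *
c=read_camera("wrist"); cv2.imwrite("pics/w2.png",c["color"]); print(get_obs()["tcp_pos"])
E
```

```text
[612.42699295 126.6509524  114.14833567]
```

View pics/w2.png

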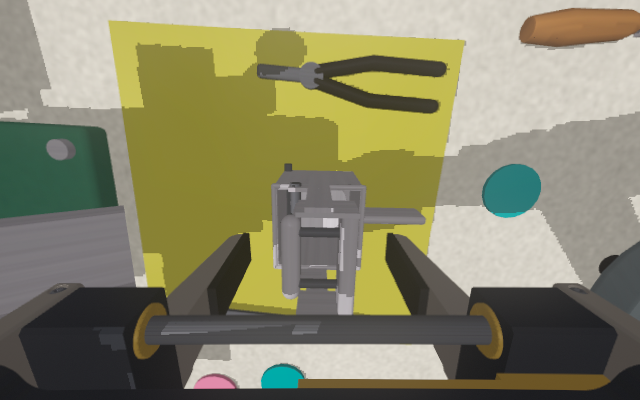

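The grip (bar at (291,255), plate at (347,255)) is centred between the fingertips (248,235) and (388,235). I'll lower 6 mm and close with 8.5 N.

```bash
python3 -m jog '[[1,-0.001,0,-0.004,0,0.5,-0.7],[1,-0.001,0,-0.002,0,0,0],[1,0,0,0,0,0,0],[-1,0,0,0,0,0,0],[-1,0,0,0,0,0,0],[-1,0,0,0,0,0,0],[-1,0,0,0,0,0,0],[-1,0,0,0,0,0,0]]' 8.5
python3 -m jog '[[-1,0,0,0,0,0,0],[-1,0,0,0,0,0,0],[-1,0,0,0,0,0,0],[-1,0,0,0,0,0,0],[-1,0,0,0,0,0,0],[-1,0,0,0,0,0,0],[-1,0,0,0,0,0,0],[-1,0,0,0,0,0,0]]' 8.5
```

```text
clock: 8.97
tcp_pos: [612.5, 127.1, 111.3]
tcp_rot: [[-1.0, 0.007, -0.019], [0.019, 0.003, -1.0], [-0.007, -1.0, -0.003]]
force: [-0.4, -0.4, 0.6]
grip_width: 60.9
clock: 9.63
tcp_pos: [612.6, 127.0, 111.4]
tcp_rot: [[-1.0, 0.007, -0.019], [0.019, 0.003, -1.0], [-0.007, -1.0, -0.003]]
force: [0.6, -0.7, 0.3]
grip_width: 45.8
```

Closed at 45.8 mm, so the tab is not squeezed. I'll lift gently.

```bash
python3 -m jog '[[-1,0,0,0.004,0,0,0],[-1,0,0,0.008,0,0,0],[-1,0,0,0.012,0,0,0],[-1,0,0,0.012,0,0,0],[-1,0,0,0.012,0,0,0],[-1,0,0,0.012,0,0,0],[-1,0,0,0.012,0,0,0],[-1,0,0,0.012,0,0,0]]' 8.5
python3 -m jog '[[-1,0,0,0.014,0,0,0],[-1,0,0,0.014,0,0,0],[-1,0,0,0.014,0,0,0],[-1,0,0,0.014,0,0,0],[-1,0,0,0.014,0,0,0],[-1,0,0,0.014,0,0,0],[-1,0,0,0.012,0,0,0],[-1,0,0,0.006,0,0,0]]' 8.5
```

```text
clock: 10.3
tcp_pos: [609.2, 126.6, 200.9]
tcp_rot: [[-1.0, 0.001, -0.019], [0.019, 0.002, -1.0], [-0.001, -1.0, -0.002]]
force: [-0.1, 0.4, -4.0]
grip_width: 45.9
clock: 10.97
tcp_pos: [608.4, 126.7, 320.9]
tcp_rot: [[-1.0, 0.009, -0.019], [0.019, 0.004, -1.0], [-0.009, -1.0, -0.004]]
force: [0.6, -0.5, -2.8]
grip_width: 45.7
```

Carried: the load reads 4 N and the width is unchanged. Move over the channel, aiming for the TCP at (565, -281, 304).

```bash
python3 -m jog '[[-1,-0.001,-0.01,-0.001,0,0,0],[-1,-0.002,-0.018,-0.001,0,0,0],[-1,-0.003,-0.025,-0.001,0,0,0],[-1,-0.003,-0.028,-0.001,0,0,0],[-1,-0.003,-0.028,-0.001,0,0,0],[-1,-0.003,-0.028,-0.001,0,0,0],[-1,-0.003,-0.028,-0.001,0,0,0],[-1,-0.003,-0.028,-0.001,0,0,0]]' 8.5
python3 -m jog '[[-1,-0.003,-0.028,-0.001,0,0.3,0],[-1,-0.003,-0.028,-0.001,0,0.2,0],[-1,-0.003,-0.028,-0.001,0,0,0],[-1,-0.003,-0.028,-0.001,0,0,0],[-1,-0.003,-0.026,-0.001,0,0,0],[-1,-0.003,-0.022,-0.001,0,0,0],[-1,-0.002,-0.016,-0.001,0,0,0],[-1,-0.001,-0.01,-0.001,0,0,0]]' 8.5
```

```text
clock: 11.63
tcp_pos: [583.2, -72.1, 314.5]
tcp_rot: [[-1.0, 0.011, -0.011], [0.011, 0.006, -1.0], [-0.011, -1.0, -0.006]]
force: [1.0, 0.4, -4.2]
grip_width: 45.6
clock: 12.3
tcp_pos: [551.6, -275.0, 302.1]
tcp_rot: [[-1.0, -0.006, -0.015], [0.015, 0.005, -1.0], [0.006, -1.0, -0.005]]
force: [0.0, -0.7, -4.1]
grip_width: 45.6
```

```bash
python3 -m jog '[[-1,0.006,-0.003,0,0,0,0],[-1,0.004,-0.002,0,0,0,0],[-1,0,0,0,0,0,0],[-1,0,0,0,0,0,0],[-1,0,0,0,0,0,0],[-1,0,0,0,0,0,0],[-1,0,0,0,0,0,0],[-1,0,0,0,0,0,0]]' 8.5
python3 - <<'E'
from h import *
c=read_camera("scene"); P=pts(c); cv2.imwrite("pics/s2.png",cv2.resize(c["color"][100:320,160:400],None,fx=3,fy=2.7)[:594])
M=(abs(P[...,0]-562)<80)&(abs(P[...,1]+281)<130)&(P[...,2]>178)&(P[...,2]<300)
v,u=np.where(M); print(len(v),u.min(),u.max(),v.min(),v.max())
S=P[M]; h,e=np.histogram(S[:,2],bins=np.arange(176,300,6)); print(list(zip(e,h)))
W=S[(S[:,2]<262)]; print(W.min(0).round(),W.max(0).round())
E
```

```text
clock: 12.97
tcp_pos: [561.8, -278.4, 300.8]
tcp_rot: [[-1.0, -0.008, -0.014], [0.014, 0.007, -1.0], [0.008, -1.0, -0.007]]
force: [0.1, 0.5, -3.5]
grip_width: 45.9
1270 241 286 206 257
[(np.int64(176), np.int64(1)), (np.int64(182), np.int64(7)), (np.int64(188), np.int64(39)), (np.int64(194), np.int64(58)), (np.int64(200), np.int64(65)), (np.int64(206), np.int64(71)), (np.int64(212), np.int64(96)), (np.int64(218), np.int64(107)), (np.int64(224), np.int64(106)), (np.int64(230), np.int64(112)), (np.int64(236), np.int64(151)), (np.int64(242), np.int64(95)), (np.int64(248), np.int64(87)), (np.int64(254), np.int64(75)), (np.int64(260), np.int64(99)), (np.int64(266), np.int64(39)), (np.int64(272), np.int64(18)), (np.int64(278), np.int64(16)), (np.int64(284), np.int64(7)), (np.int64(290), np.int64(9))]
[ 487. -376.  182.] [ 603. -241.  262.]
```

View pics/s2.png

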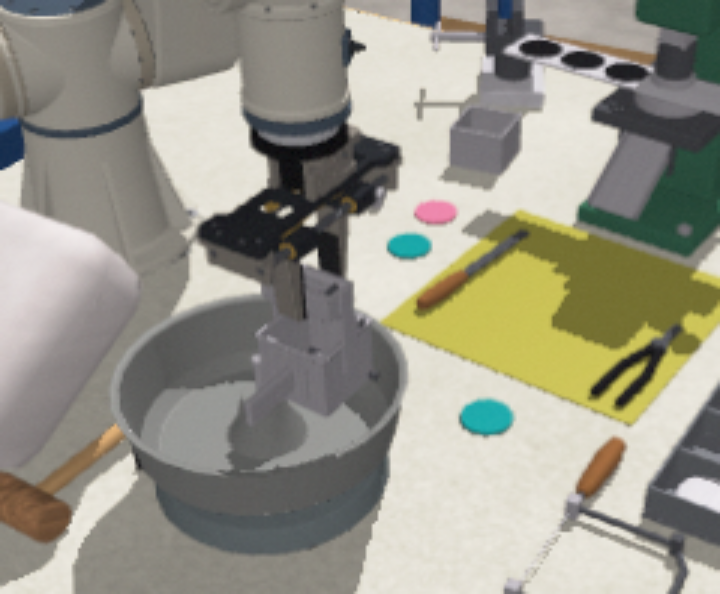

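The cup hangs upright and closed over the channel (cup body about (320,355) in the picture). Its floor is at z ≈ 190, 20 mm above the rim, within limits. Squeeze.

```bash
python3 -m jog '[[-1,0,0,0,0,0,0],[-1,0,0,0,0,0,0],[-1,0,0,0,0,0,0],[-1,0,0,0,0,0,0],[-1,0,0,0,0,0,0],[-1,0,0,0,0,0,0],[-1,0,0,0,0,0,0],[-1,0,0,0,0,0,0]]' 36
python3 -m jog '[[-1,0,0,0,0,0,0],[-1,0,0,0,0,0,0],[-1,0,0,0,0,0,0],[-1,0,0,0,0,0,0],[-1,0,0,0,0,0,0],[-1,0,0,0,0,0,0],[-1,0,0,0,0,0,0],[-1,0,0,0,0,0,0]]'
python3 - <<'E'
from h import *
c=read_camera("wrist"); cv2.imwrite("pics/w3.png",c["color"])
E
```

```text
clock: 13.68
tcp_pos: [562.0, -278.1, 301.5]
tcp_rot: [[-1.0, -0.007, -0.013], [0.013, 0.007, -1.0], [0.007, -1.0, -0.007]]
force: [-0.4, -0.1, -2.7]
grip_width: 31.7
clock: 14.35
tcp_pos: [562.0, -278.2, 301.5]
tcp_rot: [[-1.0, -0.007, -0.014], [0.014, 0.007, -1.0], [0.007, -1.0, -0.007]]
force: [-0.3, -0.2, -2.7]
grip_width: 31.3
```

View pics/w3.png

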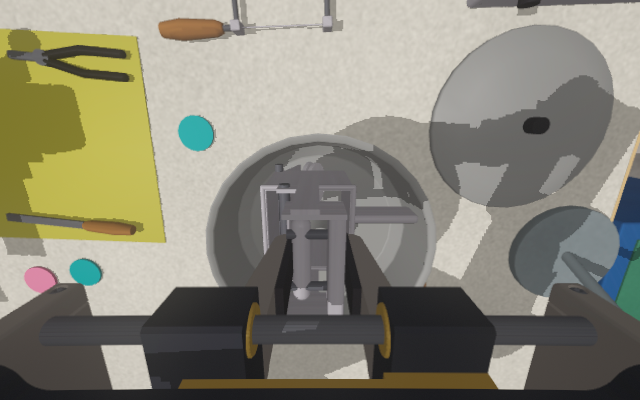

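The tab is squeezed to 31.5 mm and the load has dropped by about 1 N, so both blanks appear to be out. The cup covers the channel in this view. I'll raise the cup 15 mm while it is open (still below the 40 mm limit), let the tab off, then move back to the mat.

```bash
python3 -m jog '[[-1,0,0,0.008,0,0,0],[-1,0,0,0.006,0,0,0],[-1,0,0,0,0,0,0],[-1,0,0,0,0,0,0],[-1,0,0,0,0,0,0],[-1,0,0,0,0,0,0],[-1,0,0,0,0,0,0],[-1,0,0,0,0,0,0]]' 36
python3 -m jog '[[-1,0,0,0,0,0,0],[-1,0,0,0,0,0,0],[-1,0,0,0,0,0,0],[-1,0,0,0,0,0,0],[-1,0,0,0,0,0,0],[-1,0,0,0,0,0,0],[-1,0,0,0,0,0,0],[-1,0,0,0,0,0,0]]' 8.5
python3 -m jog '[[-1,0.001,0.01,0.001,0,0,0],[-1,0.002,0.018,0.001,0,0,0],[-1,0.003,0.025,0.001,0,0,0],[-1,0.003,0.028,0.001,0,0,0],[-1,0.003,0.028,0.001,0,0,0],[-1,0.003,0.028,0.001,0,0,0],[-1,0.003,0.028,0.001,0,0,0],[-1,0.003,0.028,0.001,0,0,0]]' 8.5
python3 - <<'E'
from h import *
c=read_camera("top"); P=pts(c); im=cv2.resize(c["color"][140:275,385:525],None,fx=4,fy=4)
cv2.imwrite("pics/b.png",im)
print(P[185:232:4,408:496:5,2].round())
E
```

```text
clock: 15.07
tcp_pos: [562.2, -278.4, 317.8]
tcp_rot: [[-1.0, -0.006, -0.014], [0.014, 0.006, -1.0], [0.006, -1.0, -0.006]]
force: [-0.7, 0.1, -2.9]
grip_width: 31.4
clock: 15.73
tcp_pos: [561.9, -278.3, 317.0]
tcp_rot: [[-1.0, -0.007, -0.014], [0.014, 0.006, -1.0], [0.007, -1.0, -0.006]]
force: [-0.2, 0.3, -2.5]
grip_width: 45.5
clock: 16.4
tcp_pos: [581.8, -78.8, 325.5]
tcp_rot: [[-1.0, -0.007, -0.022], [0.022, 0.006, -1.0], [0.007, -1.0, -0.006]]
force: [0.4, 0.7, -3.6]
grip_width: 45.5
[[132.  89.  84. 662. 704. 744. 749. 746.  84.  81.  87.  88.  88.  88.
   89.  96. 119. 135.]
 [ 97.  93.  84. 667. 710. 749. 748. 745.  84.  84.  83.  86.  85.  86.
   84.  93. 104. 126.]
 [ 89.  83.  82. 673. 713. 749. 747. 750.  84.  85.  83.  85.  85.  86.
   87.  88. 102. 121.]
 [ 88.  82.  82. 678. 719. 748. 749. 749. 100.  84.  85.  84.  85.  86.
   93.  85.  95. 110.]
 [ 82.  85.  84. 682. 720. 749. 751. 751. 136. 143.  88.  84.  83.  83.
   84.  83.  94. 109.]
 [ 90.  83.  88. 683. 723. 751. 751. 751. 146. 146. 105.  89.  87.  85.
   85.  90.  88. 103.]
 [ 90.  83.  84. 687. 729. 753. 751. 753. 144. 185. 142.  84.  87.  84.
   85.  87.  91. 102.]
 [ 79.  87.  89. 691. 732. 754. 754. 752. 143. 143. 104.  85.  84.  89.
   87.  87.  92. 110.]
 [ 85.  83.  86. 696. 736. 754. 756. 112. 134. 109.  81.  83.  85.  83.
   88.  87.  96. 109.]
 [ 86.  83.  83. 700. 738. 758. 757.  95.  94.  86.  88.  83.  81.  85.
   85.  88.  95. 112.]
 [ 87.  83.  88. 703. 745. 756. 759.  83.  89.  84.  81.  91.  82.  87.
   88.  88. 100. 120.]
 [ 99.  87.  86. 710. 749. 760. 760.  77.  87.  nan  88.  86.  88.  84.
   89.  94. 100. 133.]]
```

View pics/b.png

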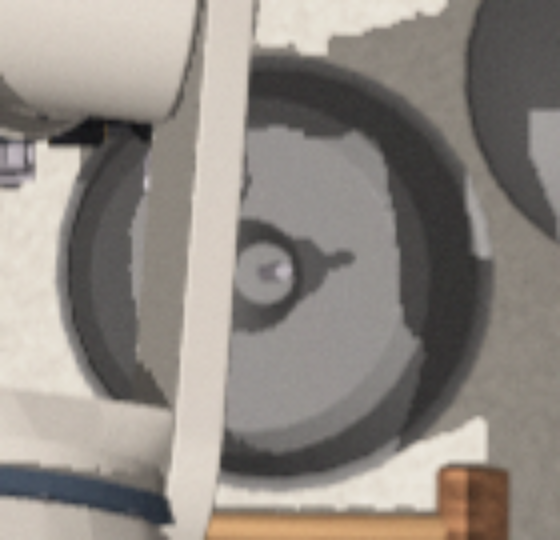

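The arm still covers the drop side of the channel. I'll move on over the mat, then look again from the top.

```bash
python3 -m jog '[[-1,0.004,0.028,-0.002,0,-0.3,0],[-1,0.004,0.028,-0.002,0,0,0],[-1,0.004,0.028,-0.002,0,0,0],[-1,0.004,0.028,-0.002,0,0,0],[-1,0.004,0.026,-0.002,0,0,0],[-1,0.004,0.024,-0.002,0,0,0],[-1,0.004,0.018,-0.002,0,0,0],[-1,0.002,0.01,0,0,0,0]]' 8.5
python3 -m jog '[[-1,0,0,-0.01,0,0,0],[-1,0,0,-0.015,0,0,0],[-1,0,0,-0.02,0,0,0],[-1,0,0,-0.02,0,0,0],[-1,0,0,-0.02,0,0,0],[-1,0,0,-0.01,0,0,0],[-1,0,0,0,0,0,0],[-1,0,0,0,0,0,0]]' 8.5
python3 - <<'E'
from h import *
c=read_camera("top"); P=pts(c); cv2.imwrite("pics/b2.png",cv2.resize(c["color"][140:275,385:525],None,fx=4,fy=4))
print(P[158:210:4,415:490:5,2].round())
E
```

```text
clock: 17.12
tcp_pos: [610.6, 130.3, 313.4]
tcp_rot: [[-1.0, 0.002, -0.017], [0.018, 0.011, -1.0], [-0.002, -1.0, -0.011]]
force: [-0.0, 0.1, -2.9]
grip_width: 46.1
clock: 17.78
tcp_pos: [608.6, 128.2, 213.0]
tcp_rot: [[-1.0, 0.002, -0.015], [0.015, 0.009, -1.0], [-0.002, -1.0, -0.009]]
force: [0.8, 0.4, -2.6]
grip_width: 46.1
[[ -8.  -4.   3.  -1. 167. 164. 166. 162. 161. 165. 166. 168.   1.   2.
   -4.]
 [  1.   1. 168. 167. 148. 135. 120. 117. 122. 132. 143. 152. 168. 167.
   -1.]
 [ -3. 173. 157. 118.  99.  98.  98.  99.  95. 101. 117. 123. 148. 165.
  170.]
 [167. 144. 100.  99.  86.  86.  91.  77.  90.  92.  94. 106. 123. 144.
  161.]
 [159.  98.  92.  94.  91.  83.  84.  83.  83.  88.  90.  93. 102. 122.
  145.]
 [ 98.  83.  90.  89.  92.  96.  90.  80.  87.  85.  82.  82.  91. 101.
  128.]
 [ 91.  89.  97.  96.  93.  96.  99.  87.  83.  88.  87.  89.  88.  95.
  110.]
 [ 82.  86.  97.  97.  96.  92.  91.  89.  85.  88.  80.  84.  84.  88.
   98.]
 [ 88.  82.  93.  96.  90.  97.  82.  82.  86.  84.  88.  90.  85.  86.
   91.]
 [ nan  86.  86.  89.  93.  84.  90.  84.  83.  88.  89.  84.  88.  87.
   94.]
 [ 80.  85.  94.  89.  82.  97. 106. 108.  88.  86.  83.  87.  85.  80.
   86.]
 [ 86.  88.  84.  83.  93. 104. 141. 143. 145.  89.  85.  82.  85.  80.
   82.]
 [ 85.  81.  85.  84.  97. 120. 145. 145. 196.  89.  85.  83.  82.  86.
   83.]]
```

View pics/b2.png

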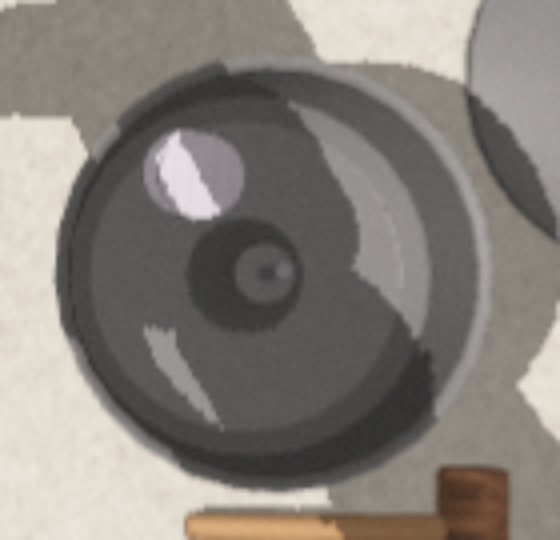

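A blank lies in the channel at (195,175), its top at z ≈ 96. The floor is at 86, so that is two 5 mm discs stacked, and the load agrees. Now I set the cup down: 100 mm lower, the last part slowly.

```bash
python3 -m jog '[[-1,0,0,-0.01,0,0,0],[-1,0,0,-0.014,0,0,0],[-1,0,0,-0.016,0,0,0],[-1,0,0,-0.014,0,0,0],[-1,0,0,-0.012,0,0,0],[-1,0,0,-0.01,0,0,0],[-1,0,0,-0.005,0,0,0],[-1,0,0,0,0,0,0]]' 8.5
```

```text
clock: 18.5
tcp_pos: [613.8, 128.1, 134.0]
tcp_rot: [[-1.0, 0.016, -0.016], [0.016, 0.012, -1.0], [-0.016, -1.0, -0.012]]
force: [-0.9, -0.1, -2.7]
grip_width: 45.6
```

```bash
python3 -m jog '[[-1,0,0,-0.004,0.4,0.7,0],[-1,0,0,-0.004,0,0,0],[-1,0,0,-0.004,0,0,0],[-1,0,0,-0.004,0,0,0],[-1,0,0,-0.003,0,0,0],[-1,0,0,0,0,0,0],[-1,0,0,0,0,0,0],[-1,0,0,0,0,0,0]]' 8.5
```

```text
clock: 19.17
tcp_pos: [615.8, 128.3, 115.3]
tcp_rot: [[-1.0, 0.006, -0.016], [0.016, 0.02, -1.0], [-0.006, -1.0, -0.02]]
force: [-0.8, -0.3, -2.3]
grip_width: 46.0
```

```bash
python3 -m jog '[[-1,0,0,-0.002,-0.6,0.3,0],[-1,0,0,-0.002,-0.4,0,0],[-1,0,0,-0.002,0,0,0],[-1,0,0,0,0,0,0],[-1,0,0,0,0,0,0],[-1,0,0,0,0,0,0],[-1,0,0,0,0,0,0],[-1,0,0,0,0,0,0]]' 8.5
```

```text
clock: 19.83
tcp_pos: [618.4, 128.0, 115.0]
tcp_rot: [[-1.0, 0.007, -0.016], [0.016, -0.0, -1.0], [-0.007, -1.0, 0.0]]
force: [0.2, 0.3, -2.2]
grip_width: 45.6
```

```bash
python3 -m jog '[[-1,-0.003,0,-0.005,0,0,0],[-1,-0.002,0,-0.003,0,0,0],[-1,0,0,0,0,0,0],[-1,0,0,0,0,0,0],[-1,0,0,0,0,0,0],[-1,0,0,0,0,0,0],[-1,0,0,0,0,0,0],[-1,0,0,0,0,0,0]]' 8.5
```

```text
clock: 20.5
tcp_pos: [617.2, 127.7, 109.5]
tcp_rot: [[-1.0, 0.015, -0.016], [0.016, -0.0, -1.0], [-0.015, -1.0, -0.0]]
force: [-0.5, -0.3, -0.3]
grip_width: 45.7
```

Weight is off the gripper, so the cup is standing. I'll open evenly and rise.

```bash
python3 -m jog '[[1,0,0,0,0,0,0],[1,0,0,0,0,0,0],[1,0,0,0,0,0,0],[1,0,0,0,0,0,0],[1,0,0,0,0,0,0],[1,0,0,0,0,0,0],[1,0,0,0,0,0,0],[1,0,0,0,0,0,0]]'
python3 -m jog '[[1,0,0,0.015,0,0,0],[1,0,0,0.03,0,0,0],[1,0,0,0.03,0,0,0],[1,0,0,0.03,0,0,0],[1,-0.03,0,0.02,0,0,0],[1,-0.04,0,0,0,0,0],[1,-0.04,0,0,0,0,0],[1,-0.04,0,0,0,0,0]]'
python3 -m jog '[[1,-0.04,0,0,0,0,0],[1,-0.04,0,0,0,0,0],[1,-0.03,0,0,0,0,0],[1,0,0,0,0,0,0],[1,0,0,0,0,0,0],[1,0,0,0,0,0,0],[1,0,0,0,0,0,0],[1,0,0,0,0,0,0]]'
python3 - <<'E'
from h import *
c=read_camera("top"); P=pts(c)
cv2.imwrite("pics/f.png",cv2.resize(c["color"][100:280,160:520],None,fx=2.2,fy=2.2))
S=P.reshape(-1,3); S=S[(abs(S[:,0]-612)<55)&(S[:,1]>10)&(S[:,1]<190)]
for n,z0,z1 in(("ear",40,60),("rim",66,84),("grip",115,150)):
    A=S[(S[:,2]>z0)&(S[:,2]<z1)]
    if n=="ear":A=A[A[:,1]<85]
    print(n,len(A),cv2.minAreaRect(A[:,:2].astype(np.float32)),np.median(A,0).round(1))
A=S[(abs(S[:,0]-612)<15)&(abs(S[:,1]-127)<8)]; print("floor z",np.median(A[:,2]))
Q=P[165:190,420:445]; print("blank top",np.percentile(Q[...,2],[10,50,90]))
E
```

```text
clock: 21.17
tcp_pos: [616.8, 128.0, 109.3]
tcp_rot: [[-1.0, 0.015, -0.016], [0.016, 0.0, -1.0], [-0.015, -1.0, -0.0]]
force: [-0.0, 1.1, -0.7]
grip_width: 91.9
clock: 21.83
tcp_pos: [467.4, 127.6, 238.2]
tcp_rot: [[-1.0, 0.017, -0.018], [0.018, 0.001, -1.0], [-0.017, -1.0, -0.001]]
force: [0.0, 0.4, 1.1]
grip_width: 92.5
clock: 22.5
tcp_pos: [346.9, 126.5, 238.7]
tcp_rot: [[-1.0, 0.019, -0.017], [0.017, 0.002, -1.0], [-0.019, -1.0, -0.002]]
force: [0.4, -0.3, -0.4]
grip_width: 92.5
ear 56 ((614.1859130859375, 58.27613067626953), (50.23432159423828, 5.949332237243652), 88.97511291503906) [614.3  58.1  51.1]
rim 140 ((612.4852905273438, 127.69900512695312), (74.49408721923828, 77.8707504272461), 89.17565155029297) [618.7 129.8  76.6]
grip 318 ((616.0006713867188, 126.78939056396484), (45.021202087402344, 75.57786560058594), 88.91018676757812) [617.7 122.6 133.7]
floor z 7.887448187984091
blank top [nan nan nan]
```

View pics/f.png

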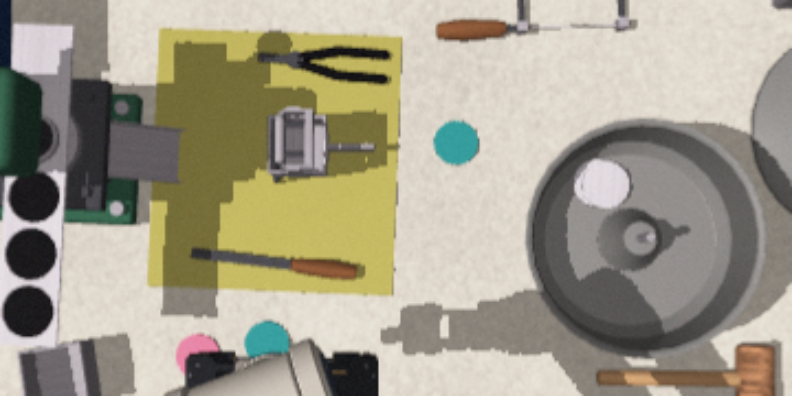

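The cup stands on the mat at (298,143) with rim at z 76.6 and grip tops at about 134, as before. Its bottom reads z ≈ 8, where it read 12–20 while loaded, so it is empty and closed. The stacked blanks lie in the bowl at (602,184), and the visible tools are in place.

```bash
python3 -c "
from cell import close_job; print(close_job())"
```

```text
the job is handed in; nothing more can be done
None
```

I finished the job and handed it in at about 22.5 s on the robot's clock; `close_job` gives no verdict.

**What I did**
- I pulled the cup about 120 mm clear of the chute by its ear and let it go on the mat.
- I took it by the top grip at 8.5 N, with the fingers 45.8 mm apart, so the tab stayed unsqueezed.
- Over the bowl's channel, with the cup's bottom about 20 mm above the rim, I squeezed at 36 N until the fingers were 31.5 mm apart and the bottom opened.
- I let the tab spring back, set the cup down on the mat and released it.

**Last checks**
- **Blanks:** after the drop, the top view showed one disc outline in the channel with its top at z ≈ 96 mm over the 86 mm floor. That fits two 5 mm blanks stacked, and the load had fallen by about 1 N (0.7 N expected).
- **Cup:** it stands upright at about (614, 127) mm on the mat, empty and closed, roughly 145 mm from the chute lip, with the gripper well away from it.
- **Tools:** the pliers, file, saw, mallet and scrap tin looked unmoved. I judged this by eye only.

**What failed or disagreed**
- The final repeat of the blank-height measurement returned no number because of missing depth pixels, so I relied on the earlier reading and the picture.
- Small jog moves drifted by a few mm, so the cup ended about 5 mm from where I picked it up.

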